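# Put the turning tool away and shut the keeper bar

## Robot

A 6-joint arm with a two-finger parallel gripper is mounted at the origin on the work surface. World frame = base frame: x ahead of the robot, y to its left, z up, the work surface at z = 0. Lengths are in m, angles in rad, forces in N, time in s.
With the tool pointing down it reaches from about 0.325 to 0.85 m from the base axis. Payload 15.5 kg.
Tool frame: the origin (TCP) lies on the centre line of the jaws, within the pads' length; the fingertips stand 8 mm ahead of it and the grasp point (between the pads) lies 11 mm behind it; z points along the fingers, y is the line along which they close (so a half turn about z gives the same grasp; the last joint's range is limited). The gripper opens to 91 mm and grips with 3 to 60 N. Pads are 32 mm wide; open, the fingers measure 118 mm over their backs; the gripper's body (76 mm by 178 mm) begins 60 mm behind the grasp point.
Start: joints at [1.081, 0.494, 1.345, -0, 1.302, -0.096], TCP at [0.24, 0.577, 0.222] pointing down, gripper open.
Joint ranges: [-2.91, 2.91], [-0.82, 2.16], [0.22, 2.67], [-1.22, 4.37], [0.12, 2.79], [-3.08, 3.08]. Speed limits (rad/s): [1.89, 1.89, 2.57, 3.01, 3.01, 3.01].

## Interface

Orientations are given as a unit quaternion [x, y, z, w].
In Python, from plant import env gives the robot as it stands.
- The arm moves only by the tool move_arm, never from a script. Its arguments are lists of equal length, an entry for each row: "dp": the shift along the world's x, y, z as a fraction of full scale, a list of three; "delta_rot": the turn, a rotation vector about the world's x, y, z as a fraction of full scale, a list of three. In form: {"dp": [[x, y, z], ...], "delta_rot": [[rx, ry, rz], ...]}. A call has 1 to 20 rows; each row shifts and turns the commanded pose from where the row before left it; what a row does not reach is not made up. Full scale, the value 1, is 0.02 m for a shift and 5 degrees for a turn. A row lasts 1/10 s, in which the tool goes at most 50 mm and 8.59 degrees, less where a joint would pass 70% of its speed; a pose out of reach is approached as far as the arm can. A call with a number of a shift or a turn outside -1 to 1 is refused whole. A call with a gripper value outside its range is refused whole. "hand" is the closure, from 0 (fully open) to 1 (shut), set as the call begins (left out, the last holds). The fingers move at their own pace and stop on an object; "newtons" is the grip in N (left out, the last holds). Time passes only in rows, so rows that do not move let the fingers close. It gives the time, the measured TCP pose, the force, the opening and the grip force at its end, in the units of the state.
- env.state(): the state, without advancing time (a new reading comes with each control period).
- env.capture(name): name is "scene" or "top" or "wrist"; returns the picture (384x512x3 uint8, red, green, blue); there is no depth.
- env.camera_model(name): a dict with "mtx" (3x3 intrinsics, pixels), "k1" (the pictures are not rectified: a ray, as slopes to the right and down, at radius r is drawn at 1 + k1 r^2 times it, then the intrinsics apply), "origin" and "attitude" of the camera in the world. Camera axes: x right, y up, looking along -z (the intrinsics and any distortion apply to the point x, -y, -z); pixel columns grow to the right and rows downward; lengths in m; the calibration is good to about 2 mm. A picture is of the moment at which its call begins: read the wrist's pose just before it. camera_model takes no time and is no camera call; for the wrist camera it gives the pose at the moment of the call.
- env.close_job(): hands the job in; it is judged then, once.
The state is a dict: "clock": time; "joints": joint angles; "joint_vel": joint speeds; "joint_torque": joint torques, N m; "tool_pos": TCP position; "eef_rot": TCP orientation; "contact_force": force on the tool from outside, world axes, zero at the start; "torque": the same for the moment, N m; "gripper_width": finger opening in m; "finger_force": force on a finger pad.
Only numpy, scipy, OpenCV 4.12 (cv2) and the standard library are available. Lean on these libraries where they do the work, as an engineer would, in place of code of your own. Each camera call takes 0.05 s, during which the arm holds its last target. There are 200 camera calls.

## Task

Lay the loop-headed turning tool from the bench into the empty middle bay of the tool tray, its handle down in both notches, level with its neighbours and its head pointing the same way as theirs. Then swing the keeper bar across over the handles until it snaps fully home in its catch, so that the tray can be carried. Leave the other two tools lying in their bays and do not disturb the pots.

Things in the scene. Friction and masses are not known exactly. Their poses are not given: they have to be found in the camera images.
- tray: Open wooden tool tray, 236 (x) x 250 (y) mm, standing firm on the bench (it does not move); side rails at x = +-112 mm, 12 wide, 45 high; end rails 33 high; inner floor 15 mm above the bench. Origin under its middle, on the bench; z up. Tools lie along its y, heads to +y, in three bays at x = -60, 0, +60 mm, each a pair of notches in two cross battens (14 mm thick, at y = -70 and +25 mm).
- bay (a point): Place for the loop tool: the empty middle bay, on the notch floor (tray x 0, y -30 mm, 25 mm above the bench). The tool's origin comes here, its axes along the tray's. Notches are 30 mm wide; round lobes 48 mm high beside them lead the handle in.
- loop_tool: Turning tool with a pear-shaped steel loop 51 mm wide, lying on the bench; 204 mm long, 60 to 110 g. Origin: underside of the handle, mid-length; y runs along the tool to the head, z up. Wooden handle 24 mm wide, 22 high, y = -65 to +65 mm; then ferrule and loop. Balance about y = +43 mm. Gripped across near its origin it fits between battens and neighbours (36 mm free each side).
- loop_tip (a point): Tip of the loop of the loop tool, at its y = +139 mm, 11 mm above its underside.
- keeper (a joint): Keeper bar angle, rad: 0 = shut against the catch's stop, lying along the tray's -x over all three handles; positive = open, free end out to the tray's -y (anticlockwise from above). Upright pivot, range 0 to 1.6; starts open; stays where it is left. Over the last 0.07 rad its tongue rides over a sprung roller (5 to 8 N at the knob); below about 0.025 rad the roller pushes it home and holds it.
- pivot (a point): Pivot of the keeper bar, on the tray's +x side rail (tray x +112, y -25 mm), 59 mm above the bench. The bar is dark wood, 20 mm wide, 10 thick (54 to 64 mm above the bench, 7 mm over the handles), with a 10 mm steel tongue reaching 234 mm from the pivot.
- catch (a point): Centre of the bar's steel tongue when shut in the catch (tray x -112, y -25 mm, 59 mm up). The catch is a steel bracket on the -x side rail, 71 mm high and 16 mm wide along x, open towards the tray's -y, with a sprung roller in its mouth.
- keeper_knob (a point): Middle of the turned wooden knob on top of the keeper bar, 170 mm from the pivot and 85 mm above the bench. Round, 28 mm across at its widest; it rises from the bar's top (64 mm) to 98 mm above the bench.
- triangle_tool: Turning tool with a triangular steel loop, lying in an outer bay of the tray; handle as the loop tool's; origin underside of the handle, mid-length. Leave it in its bay.
- blade_tool: Turning tool with a flat wooden blade, lying in the other outer bay; handle as the loop tool's; origin underside of the handle, mid-length. Leave it in its bay.
- vase: Terracotta vase standing on the bench, 150 mm high, 90 mm across. Origin: centre of its underside. Leave it alone.
- bowl: Terracotta bowl, 50 mm high, 110 mm across. Origin: centre of its underside. Leave it alone.
- cup: Terracotta cup, 70 mm high, 72 mm across. Origin: centre of its underside. Leave it alone.
Mind the look-alikes: they are no part of the job. Leave any red or turquoise look-alike of the triangle_tool alone.

How it is judged:
On the way, in this order (a step that is already met when the one before it is completed fails the run):
1. the loop tool lies in both notches of the middle bay, head the right way, with the keeper bar still open (horizontal distance between loop_tool and bay below 0.026 m and x of loop_tool in the frame of tray between -0.01 and 0.01 m and z of loop_tool in the frame of tray below 0.029 m and angle between loop_tool's own z axis and vertical below 0.08 rad and y of loop_tip in the frame of tray above 0.07 m and value of joint keeper above 0.3 rad), for 0.2 s.
2. the keeper bar is swung shut into its catch (value of joint keeper below 0.02 rad), for 0.2 s.
At the end, for the whole second after the job is handed in: Keeper bar within 0.02 rad of its stop; loop tool still, level (0.08 rad), down in both notches of the middle bay (4 mm in height, 10 mm sideways, 26 mm overall), head to the tray's +y; the two other tools level and within 20 mm of where they were, the pots too (value of joint keeper below 0.02 rad and horizontal distance between loop_tool and bay below 0.026 m and x of loop_tool in the frame of tray between -0.01 and 0.01 m and z of loop_tool in the frame of tray below 0.029 m and angle between each of loop_tool, triangle_tool, blade_tool's own z axis and vertical below 0.08 rad and y of loop_tip in the frame of tray above 0.07 m and linear speed of loop_tool below 0.02 m/s and distance of each of triangle_tool, blade_tool from where it was at the start of the episode below 0.02 m); the robot touches nothing.
It fails at once if a pot is pushed or tipped (moved more than 20 mm) (distance of any of vase, bowl, cup from where it was at the start of the episode above 0.02 m).
It fails at once if one of the other tools is knocked out of its bay (moved more than 30 mm) (distance of any of triangle_tool, blade_tool from where it was at the start of the episode above 0.03 m).
It also fails if it takes over 48 s, if anything falls off the work surface, if the arm or the gripper's body presses on something with over 40 N, if the wrist force passes 120 N, or if a joint passes its speed limit or range.

## Working session

There is one attempt and no reset: what is moved stays moved. The work goes in short steps, Python scripts to look and compute and a tool call to move; the robot and the scene stay as the last step left them, time stands still between calls to the robot, and variables do not carry over. Pictures are saved under pics/ and viewed, at most 10 in all, crops included, and the job is handed in when it is done.

Besides the shell and the picture viewer there is one more tool, called after "Call:" by a JSON object that holds its "fn" and its "kwargs", one argument or row to a line. move_arm: Moves the arm, as the interface text tells. Shift numbers are shares of 0.02 m and turn numbers shares of 5 degrees, none past 1 either way. Its arguments: {"type":"object","properties":{"dp":{"type":"array"},"delta_rot":{"type":"array"},"hand":{"type":"number"},"newtons":{"type":"number"}},"required":["dp","delta_rot"]}

```bash
ls; mkdir -p pics; python3 - <<'E'
from plant import env
import cv2
print(env.state())
for n in("top","scene"):
    im=env.capture(n); cv2.imwrite(f"pics/{n}0.png",im[:,:,::-1]); m=env.camera_model(n); print(n,m)
E
```

```text
pics
{'clock': 0.0, 'joints': array([ 1.08050682e+00,  4.94192016e-01,  1.34612732e+00, -2.83834956e-05,
        1.30252363e+00, -9.55471917e-02]), 'joint_vel': array([-4.59696077e-05,  1.21644636e-03, -1.20196504e-03,  9.51894464e-04,
        2.73717088e-04, -1.38541234e-05]), 'joint_torque': array([-1.14043607e-03, -8.78836226e+01, -3.81855369e+01,  7.06292130e-02,
        5.31419262e-02, -1.65821180e-04]), 'tool_pos': array([0.24021045, 0.57658565, 0.22133407]), 'eef_rot': array([ 1.96088470e-01,  9.80586009e-01, -6.02479921e-04, -1.67413750e-04]), 'contact_force': array([1.07717282, 0.49871348, 0.29450143]), 'torque': array([ 0.01184289,  0.01062686, -0.06021813]), 'finger_force': 0.0, 'gripper_width': 0.09107529529198817}
top {'mtx': array([[453.90766527,   0.        , 253.70711427],
       [  0.        , 453.90766527, 190.82407241],
       [  0.        ,   0.        ,   1.        ]]), 'k1': -0.18239811983193313, 'origin': array([0.42591401, 0.05091731, 1.33619517]), 'attitude': array([ 0.02295868, -0.02614179, -0.70572607,  0.70763001])}
scene {'mtx': array([[430.18838458,   0.        , 249.69163116],
       [  0.        , 430.18838458, 190.77807243],
       [  0.        ,   0.        ,   1.        ]]), 'k1': -0.008038645156034585, 'origin': array([ 0.97185055, -0.49956879,  0.95324978]), 'attitude': array([0.30465701, 0.11320366, 0.334793  , 0.88446746])}
```

```bash
python3 - <<'E'
import cv2
for n in("top","scene"):
    im=cv2.imread(f"pics/{n}0.png"); cv2.imwrite(f"pics/{n}0b.png",cv2.resize(im,(800,600),interpolation=cv2.INTER_CUBIC))
E
```

```text
(no output)
```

View pics/top0b.png

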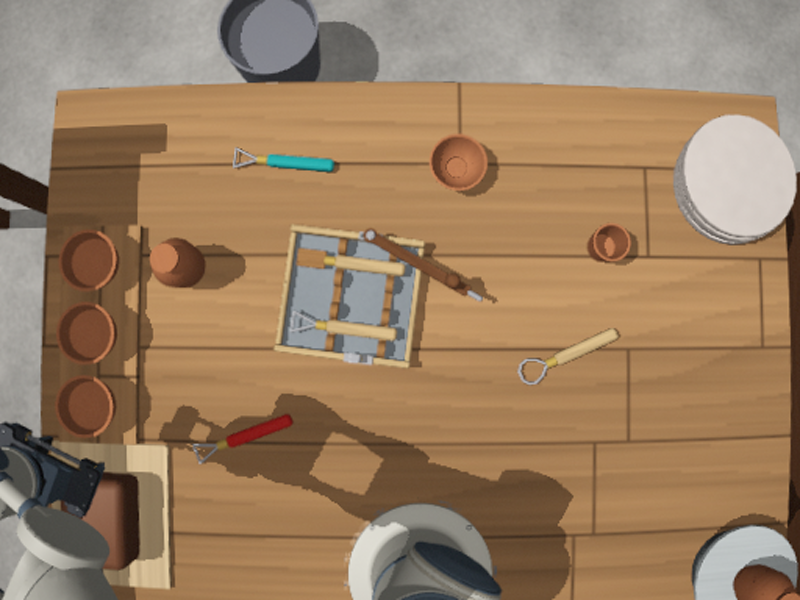

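View pics/scene0b.png

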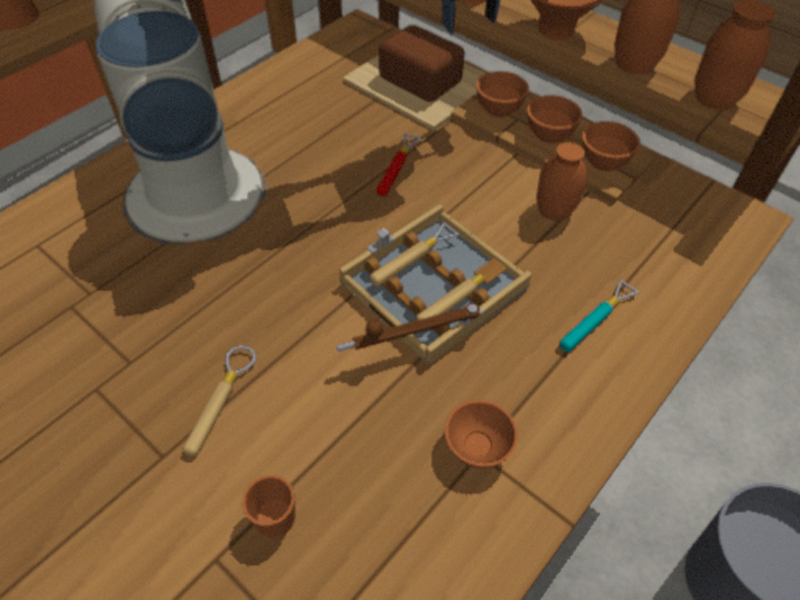

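The top view shows the tray at about (350,297), its heads to the left, and its open keeper bar with the pivot at (370,236) and the knob at (453,282). There are four tools outside the tray's middle bay to tell apart:
- Natural wood with a pear loop, at (520-620, 330-385). This fits the description of the loop tool.
- Turquoise triangle at (290,162), a look-alike.
- Red triangle at (255,432), a look-alike.
- The two natural tools inside the tray, which are the neighbours.

I'll confirm the loop tool and the tray in enlarged crops.

```bash
python3 - <<'E'
import cv2
im=cv2.imread("pics/top0.png")
a=im[135:245,170:320]; cv2.imwrite("pics/tray.png",cv2.resize(a,None,fx=5,fy=5,interpolation=cv2.INTER_CUBIC))
a=im[200:255,320:405]; cv2.imwrite("pics/loop.png",cv2.resize(a,None,fx=9,fy=9,interpolation=cv2.INTER_CUBIC))
E
```

```text
(no output)
```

View pics/tray.png

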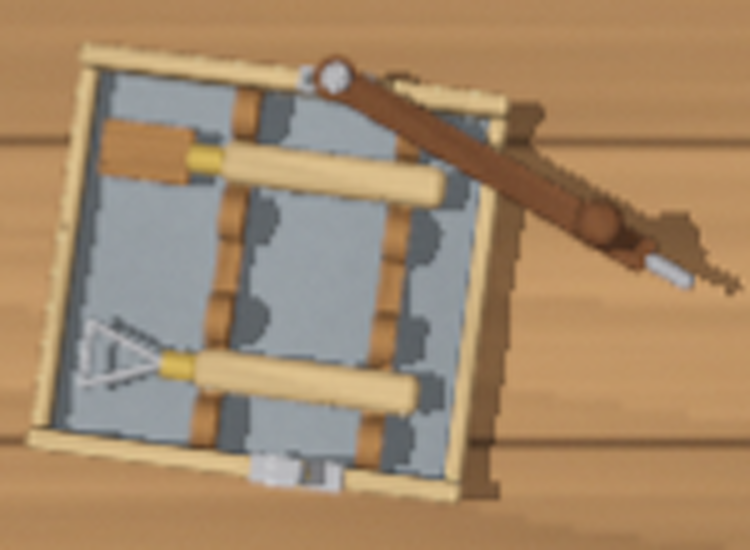

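View pics/loop.png

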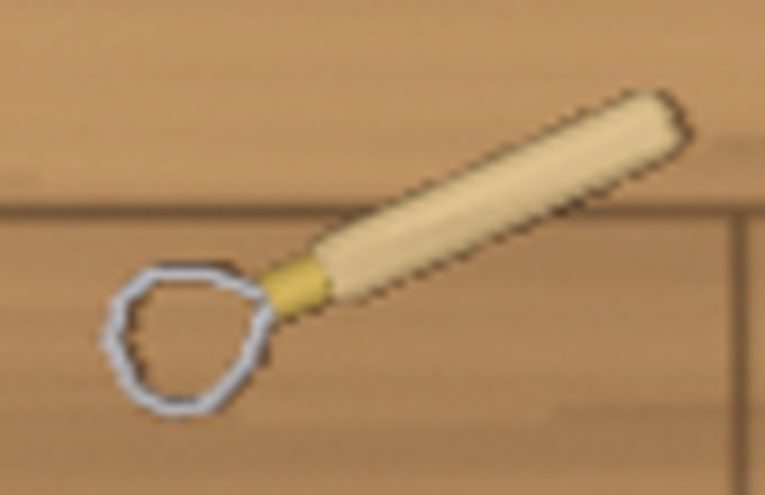

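The crop confirms one pear-shaped loop in natural wood. Its handle runs from (672,115) to (322,272) in the crop, with the tip near (120,362). The tray corners in its crop are (85,44), (507,97), (458,499) and (30,443), with the pivot at (335,76) and the knob at (601,220).

```bash
cat > h.py <<'E'
import numpy as np
from plant import env
from scipy.spatial.transform import Rotation as R
from scipy.optimize import least_squares
def ray(n,px,m=None):
    m=m or env.camera_model(n); K=m["mtx"]; x=(px[0]-K[0,2])/K[0,0]; y=(px[1]-K[1,2])/K[1,1]
    s=1.
    for _ in range(30): s=1/(1+m["k1"]*(x*x+y*y)*s*s)
    return m["origin"],R.from_quat(m["attitude"]).apply([x*s,-y*s,-1])
def onz(n,px,z,m=None):
    o,d=ray(n,px,m); return o+d*(z-o[2])/d[2]
def fit(loc,wor):  # yaw+xy
    loc=np.array(loc,float)[:,:2];wor=np.array(wor)[:,:2]
    f=lambda p:((loc@np.array([[np.cos(p[2]),np.sin(p[2])],[-np.sin(p[2]),np.cos(p[2])]])+p[:2])-wor).ravel()
    r=least_squares(f,[*wor.mean(0),0.]);return r.x,r.fun.reshape(-1,2)
E
python3 - <<'E'
from h import *
T=lambda u,v:(170+(u+.5)/5-.5,135+(v+.5)/5-.5)
L=lambda u,v:(320+(u+.5)/9-.5,200+(v+.5)/9-.5)
tr=[((.118,.125,.045),(85,44)),((.118,-.125,.045),(507,97)),((-.118,-.125,.045),(458,499)),((-.118,.125,.045),(30,443)),((.112,-.025,.066),(335,76))]
p,r=fit([a for a,_ in tr],[onz("top",T(*b),a[2]) for a,b in tr]); print("tray",p,(r*1000).round(1))
w=onz("top",T(601,220),.09); pv=onz("top",T(335,76),.066)
print("knob",w,"piv",pv,"len",np.linalg.norm((w-pv)[:2]))
d=(w-pv)[:2];c,s=np.cos(-p[2]),np.sin(-p[2]); dl=np.array([c*d[0]-s*d[1],s*d[0]+c*d[1]]); print("keeper",np.arctan2(-dl[1],-dl[0]))
lo=[((0,-.065),(672,115),.011),((0,.065),(322,272),.011),((0,.139),(120,362),.011)]
q,r=fit([a for a,_,_ in lo],[onz("top",L(*b),z) for _,b,z in lo]); print("loop",q,(r*1000).round(1))
print("tcp state yaw",R.from_quat(env.state()["eef_rot"]).as_matrix().round(3))
for n,px in(("bowl",(459/1.5625,165/1.5625)),("cup",(610/1.5625,243/1.5625)),("vase",(178/1.5625,262/1.5625))): print(n,onz("top",px,.05))
E
```

```text
tray [ 0.52221439  0.13183425 -0.12276048] [[ 2.2  2.1]
 [ 2.1 -2.5]
 [-2.1 -1.4]
 [-2.1  2.5]
 [-0.1 -0.7]]
knob [ 0.5467405 -0.0541854  0.09     ] piv [0.63041575 0.09397161 0.066     ] len 0.17015300911607112
keeper 1.1794414699848454
loop [ 0.42970889 -0.31421664  0.40662084] [[ 0.3 -0.6]
 [-0.  -0.1]
 [-0.3  0.7]]
tcp state yaw [[-0.923  0.385 -0.001]
 [ 0.385  0.923 -0.001]
 [ 0.    -0.001 -1.   ]]
bowl [ 0.76370673 -0.07039739  0.05      ]
cup [ 0.61964381 -0.35277651  0.05      ]
vase [0.58152215 0.45081515 0.05      ]
```

Call:
{"fn": "move_arm", "kwargs": {
  "dp": [
    [0.3, -1, 0],
    [0.3, -1, 0],
    [0.3, -1, 0],
    [0.3, -1, 0],
    [0.3, -1, 0],
    [0.3, -1, 0],
    [0.3, -1, 0],
    [0.3, -1, 0],
    [0.3, -1, 0],
    [0.3, -1, 0],
    [0.3, -1, 0],
    [0.3, -1, 0],
    [0.3, -1, 0],
    [0.3, -1, 0],
    [0.3, -1, 0],
    [0.3, -1, 0],
    [0.3, -1, 0],
    [0.3, -1, 0],
    [0.3, -1, 0],
    [0.3, -1, 0]
  ],
  "delta_rot": [
    [0, 0, -0.2],
    [0, 0, -0.2],
    [0, 0, -0.2],
    [0, 0, -0.2],
    [0, 0, -0.2],
    [0, 0, -0.2],
    [0, 0, -0.2],
    [0, 0, -0.2],
    [0, 0, -0.2],
    [0, 0, -0.2],
    [0, 0, -0.2],
    [0, 0, -0.2],
    [0, 0, -0.2],
    [0, 0, -0.2],
    [0, 0, -0.2],
    [0, 0, -0.2],
    [0, 0, -0.2],
    [0, 0, -0.2],
    [0, 0, -0.2],
    [0, 0, -0.2]
  ],
  "hand": 0,
  "newtons": 40
}}

```text
clock: 2.1
tool_pos: [0.3604, 0.1761, 0.2218]
eef_rot: [0.364, 0.932, -0.0, -0.0]
contact_force: [1.2, 0.4, 0.3]
gripper_width: 0.0914
finger_force: 0.0
```

Call:
{"fn": "move_arm", "kwargs": {
  "dp": [
    [0.2, -1, 0],
    [0.2, -1, 0],
    [0.2, -1, 0],
    [0.2, -1, 0],
    [0.2, -1, 0],
    [0.2, -1, 0],
    [0.2, -1, 0],
    [0.2, -1, 0],
    [0.2, -1, 0],
    [0.2, -1, 0],
    [0.2, -1, 0],
    [0.2, -1, 0],
    [0.2, -1, 0],
    [0.2, -1, 0],
    [0.2, -1, 0],
    [0.2, -1, 0],
    [0.2, -1, 0],
    [0.2, -1, 0],
    [0.2, -1, 0],
    [0.2, -1, 0]
  ],
  "delta_rot": [
    [0, 0, -0.24],
    [0, 0, -0.24],
    [0, 0, -0.24],
    [0, 0, -0.24],
    [0, 0, -0.24],
    [0, 0, -0.24],
    [0, 0, -0.24],
    [0, 0, -0.24],
    [0, 0, -0.24],
    [0, 0, -0.24],
    [0, 0, -0.24],
    [0, 0, -0.24],
    [0, 0, -0.24],
    [0, 0, -0.24],
    [0, 0, -0.24],
    [0, 0, -0.24],
    [0, 0, -0.24],
    [0, 0, -0.24],
    [0, 0, -0.24],
    [0, 0, -0.24]
  ]
}}

```text
clock: 4.1
tool_pos: [0.4403, -0.2238, 0.2217]
eef_rot: [0.55, 0.835, -0.0, -0.0]
contact_force: [0.7, 0.6, -0.2]
gripper_width: 0.0911
finger_force: 0.0
```

```bash
python3 - <<'E'
from plant import env
import cv2
from h import R
s=env.state(); print(s["clock"],s["tool_pos"],R.from_quat(s["eef_rot"]).as_matrix().round(3).tolist(),s["contact_force"],s["joints"])
im=env.capture("wrist"); m=env.camera_model("wrist"); import pickle; pickle.dump(m,open("m1.pkl","wb"))
cv2.imwrite("pics/w1.png",cv2.resize(im[:,:,::-1],(800,600),interpolation=cv2.INTER_CUBIC))
E
```

```text
4.1 [ 0.44028405 -0.22383721  0.22169905] [[-0.396, 0.918, -0.0], [0.918, 0.396, 0.0], [0.0, -0.0, -1.0]] [ 0.67660003  0.62684688 -0.19710554] [-5.91297922e-01  3.10759257e-01  1.66058168e+00 -6.70468380e-06
  1.17079107e+00 -9.98385152e-01]
```

View pics/w1.png

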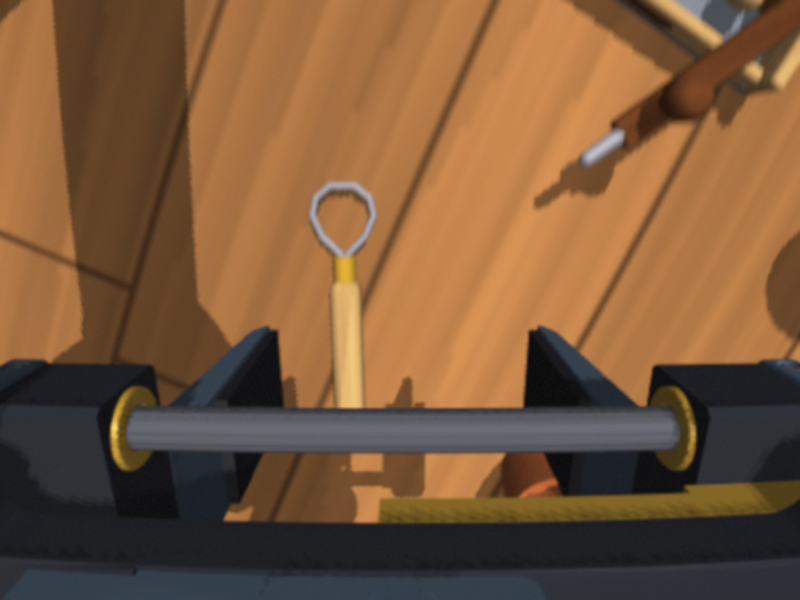

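The wrist view shows the loop tip at (343,182), the ferrule/handle edge at (345.5,283) and the handle axis at (349,400), so the jaws are nearly aligned with the tool.

```bash
python3 - <<'E'
from h import *
import pickle; m=pickle.load(open("m1.pkl","rb"))
P=[onz("wrist",(u/1.5625-.18,v/1.5625-.18),.011,m) for u,v in((343,182),(345.5,283),(349,400))]
for p in P: print(p)
q,r=fit([(0,.139),(0,.065)],P[:2]); print(q,(r*1000).round(1))
d=P[0]-P[2]; print("yaw by axis",np.arctan2(-d[0],d[1]))
a=q[2]; print("grasp pt",q[:2]+.0075*np.array([-np.sin(a),np.cos(a)]))
E
```

```text
[ 0.37692346 -0.19017787  0.011     ]
[ 0.40662715 -0.26064492  0.011     ]
[ 0.4456562  -0.35284658  0.011     ]
[ 0.43139517 -0.31940218  0.39892723] [[ 0.5 -1.1]
 [-0.5  1.1]]
yaw by axis 0.3997784043396952
grasp pt [ 0.42848195 -0.31249109]
```

Call:
{"fn": "move_arm", "kwargs": {
  "dp": [
    [-0.126, -0.862, -0.5],
    [-0.126, -0.862, -0.5],
    [-0.126, -0.862, -0.5],
    [-0.126, -0.862, -0.5],
    [-0.126, -0.862, -0.5],
    [0, 0, -0.85],
    [0, 0, -0.85],
    [0, 0, -0.85],
    [0, 0, -0.85],
    [0, 0, -0.85],
    [0, 0, -0.85],
    [0, 0, -0.85],
    [0, 0, -0.85],
    [0, 0, -0.85],
    [0, 0, -0.2],
    [0, 0, -0.15],
    [0, 0, 0]
  ],
  "delta_rot": [
    [0, 0, 0],
    [0, 0, 0],
    [0, 0, 0],
    [0, 0, 0],
    [0, 0, 0],
    [0, 0, 0],
    [0, 0, 0],
    [0, 0, 0],
    [0, 0, 0],
    [0, 0, 0],
    [0, 0, 0],
    [0, 0, 0],
    [0, 0, 0],
    [0, 0, 0],
    [0, 0, 0],
    [0, 0, 0],
    [0, 0, 0]
  ]
}}

```text
clock: 5.85
tool_pos: [0.4278, -0.3096, 0.012]
eef_rot: [0.549, 0.836, -0.0, 0.0]
contact_force: [0.5, 0.0, -0.1]
gripper_width: 0.0914
finger_force: 0.0
```

Call:
{"fn": "move_arm", "kwargs": {
  "dp": [
    [0, 0, 0],
    [0, 0, 0],
    [0, 0, 0],
    [0, 0, 0],
    [0, 0, 0],
    [0, 0, 0],
    [0, 0, 0],
    [0, 0, 0],
    [0, 0, 0],
    [0, 0, 0]
  ],
  "delta_rot": [
    [0, 0, 0],
    [0, 0, 0],
    [0, 0, 0],
    [0, 0, 0],
    [0, 0, 0],
    [0, 0, 0],
    [0, 0, 0],
    [0, 0, 0],
    [0, 0, 0],
    [0, 0, 0]
  ],
  "hand": 1,
  "newtons": 40
}}

```text
clock: 6.85
tool_pos: [0.4278, -0.3093, 0.0119]
eef_rot: [0.549, 0.836, 0.0, 0.0]
contact_force: [0.2, 0.2, 0.0]
gripper_width: 0.0236
finger_force: 40.0
```

Call:
{"fn": "move_arm", "kwargs": {
  "dp": [
    [0, 0, 0.5],
    [0, 0, 0.9],
    [0, 0, 1],
    [0, 0, 1],
    [0, 0, 1],
    [0, 0, 1],
    [0, 0, 1],
    [0, 0, 1]
  ],
  "delta_rot": [
    [0, 0, 0],
    [0, 0, 0],
    [0, 0, 0],
    [0, 0, 0],
    [0, 0, 0],
    [0, 0, 0],
    [0, 0, 0],
    [0, 0, 0]
  ]
}}

```text
clock: 7.65
tool_pos: [0.4276, -0.3091, 0.1615]
eef_rot: [0.549, 0.836, -0.0, 0.0]
contact_force: [-0.5, -0.3, 0.0]
gripper_width: 0.0237
finger_force: 40.0
```

Call:
{"fn": "move_arm", "kwargs": {
  "dp": [
    [0.2, 0.9, 0],
    [0.2, 0.95, 0],
    [0.2, 0.95, 0],
    [0.2, 0.95, 0],
    [0.2, 0.95, 0],
    [0.2, 0.95, 0],
    [0.2, 0.95, 0],
    [0.2, 0.95, 0],
    [0.2, 0.95, 0],
    [0.2, 0.95, 0],
    [0.2, 0.95, 0],
    [0.2, 0.95, 0],
    [0.2, 0.95, 0],
    [0.2, 0.95, 0],
    [0.2, 0.95, 0],
    [0.2, 0.95, 0],
    [0.2, 0.95, 0],
    [0.2, 0.95, 0],
    [0.2, 0.95, 0],
    [0.2, 0.95, 0]
  ],
  "delta_rot": [
    [0, 0, -0.3],
    [0, 0, -0.3],
    [0, 0, -0.3],
    [0, 0, -0.3],
    [0, 0, -0.3],
    [0, 0, -0.3],
    [0, 0, -0.3],
    [0, 0, -0.3],
    [0, 0, -0.3],
    [0, 0, -0.3],
    [0, 0, -0.3],
    [0, 0, -0.3],
    [0, 0, -0.3],
    [0, 0, -0.3],
    [0, 0, -0.3],
    [0, 0, -0.3],
    [0, 0, -0.3],
    [0, 0, -0.3],
    [0, 0, -0.3],
    [0, 0, -0.3]
  ]
}}

```text
clock: 9.65
tool_pos: [0.5077, 0.0706, 0.1606]
eef_rot: [0.747, 0.665, 0.0, 0.0]
contact_force: [0.3, -0.0, -0.5]
gripper_width: 0.0238
finger_force: 40.0
```

```bash
python3 - <<'E'
from plant import env
import cv2
from h import R
s=env.state(); print(s["clock"],s["tool_pos"],R.from_quat(s["eef_rot"]).as_matrix().round(3).tolist(),s["contact_force"],s["torque"],s["gripper_width"])
m=env.camera_model("wrist");im=env.capture("wrist");  import pickle; pickle.dump(m,open("m2.pkl","wb"))
cv2.imwrite("pics/w2.png",cv2.resize(im[:,:,::-1],(800,600),interpolation=cv2.INTER_CUBIC))
E
```

```text
9.65 [0.50771441 0.07055541 0.16058038] [[0.116, 0.993, 0.0], [0.993, -0.116, -0.0], [0.0, 0.0, -1.0]] [ 0.30307253 -0.02243308 -0.48429705] [-0.10114752  0.01882996  0.00375083] 0.023822649518424978
```

View pics/w2.png

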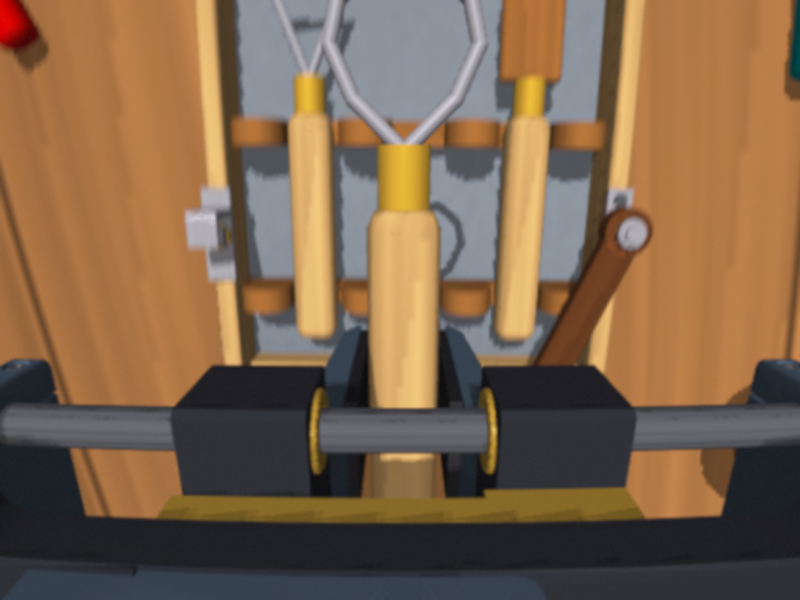

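The wrist view shows the held tool's ferrule edge at (404,212). The triangle tool runs from (310,114) to butt (316,338), the blade tool from (530,116) to butt (516,338), and the pivot is at (632,232).

```bash
python3 - <<'E'
from h import *
import pickle; m=pickle.load(open("m2.pkl","rb"))
W=lambda u,v,z:onz("wrist",(u/1.5625-.18,v/1.5625-.18),z,m)
f=W(404,212,.1595); print("ferrule edge held",f)
t=np.array([.5077,.0706]);ex=np.array([.993,-.116]);ey=np.array([.116,.993])
print("in jaw frame",(f[:2]-t)@ex,(f[:2]-t)@ey)
loc=[(-.06,.035),(.06,.035),(-.06,-.095),(.06,-.095),(.112,-.025)]
P=[W(310,114,.036),W(530,116,.036),W(316,338,.036),W(516,338,.036),W(632,232,.068)]
q,r=fit(loc,P);print("tray",q,(r*1000).round(1))
for p in(q,np.array([.5222,.1318,-.1228])):
  c=np.array([np.cos(p[2]),np.sin(p[2])]);n=np.array([-c[1],c[0]])
  print("bay",p[:2]-.03*n)
E
```

```text
ferrule edge held [0.51433268 0.12880021 0.1595    ]
in jaw frame -0.00016496952948309815 0.05856219507805051
tray [ 0.52325439  0.13333001 -0.12214672] [[-0.3  0.1]
 [-1.   0.5]
 [ 1.6  0.2]
 [-1.4  0.1]
 [ 1.1 -0.8]]
bay [0.51959909 0.10355353]
bay [0.51852525 0.10202591]
```

Call:
{"fn": "move_arm", "kwargs": {
  "dp": [
    [0.2, 0.65, 0],
    [0.2, 0.65, 0],
    [0.2, 0.65, 0],
    [0, 0, 0],
    [0, 0, -0.9],
    [0, 0, -0.9],
    [0, 0, -0.9],
    [0, 0, -0.9],
    [0, 0, -0.4],
    [0, 0, -0.4],
    [0, 0, -0.4],
    [0, 0, -0.4],
    [0, 0, -0.4],
    [0, 0, -0.3],
    [0, 0, 0]
  ],
  "delta_rot": [
    [0, 0, -0.07],
    [0, 0, 0],
    [0, 0, 0],
    [0, 0, 0],
    [0, 0, 0],
    [0, 0, 0],
    [0, 0, 0],
    [0, 0, 0],
    [0, 0, 0],
    [0, 0, 0],
    [0, 0, 0],
    [0, 0, 0],
    [0, 0, 0],
    [0, 0, 0],
    [0, 0, 0]
  ]
}}

```text
clock: 11.2
tool_pos: [0.5194, 0.1087, 0.0412]
eef_rot: [0.749, 0.663, -0.0, -0.0]
contact_force: [-0.3, 0.4, -0.4]
gripper_width: 0.0236
finger_force: 40.0
```

```bash
python3 - <<'E'
from plant import env
import cv2
im=env.capture("top")[135:245,170:320]; cv2.imwrite("pics/t2.png",cv2.resize(im[:,:,::-1],None,fx=5,fy=5,interpolation=cv2.INTER_CUBIC))
print(env.state()["contact_force"],env.state()["torque"],env.state()["tool_pos"])
E
```

```text
[ 1.23136696 -0.31968642 -1.3245981 ] [-0.1049035   0.05476786 -0.03140629] [0.51959453 0.10871507 0.04161465]
```

Call:
{"fn": "move_arm", "kwargs": {
  "dp": [
    [0, 0, -0.1],
    [0, 0, -0.1],
    [0, 0, 0]
  ],
  "delta_rot": [
    [0, 0, 0],
    [0, 0, 0],
    [0, 0, 0]
  ]
}}

```text
clock: 11.55
tool_pos: [0.5197, 0.1087, 0.0378]
eef_rot: [0.749, 0.663, -0.0, -0.0]
contact_force: [-0.8, -0.6, -0.7]
gripper_width: 0.0237
finger_force: 40.0
```

Call:
{"fn": "move_arm", "kwargs": {
  "dp": [
    [0, 0, 0],
    [0, 0, 0],
    [0, 0, 0],
    [0, 0, 0],
    [0, 0, 0]
  ],
  "delta_rot": [
    [0, 0, 0],
    [0, 0, 0],
    [0, 0, 0],
    [0, 0, 0],
    [0, 0, 0]
  ],
  "hand": 0.6
}}

```text
clock: 12.05
tool_pos: [0.5198, 0.1087, 0.038]
eef_rot: [0.749, 0.663, 0.0, 0.0]
contact_force: [0.2, 0.2, 0.7]
gripper_width: 0.0364
finger_force: 0.0
```

Call:
{"fn": "move_arm", "kwargs": {
  "dp": [
    [0, 0, 0.3],
    [0, 0, 0.8],
    [0, 0, 1],
    [0, 0, 1],
    [0, 0, 1],
    [0, 0, 1],
    [0, 0, 1],
    [0.1, -0.9, 1],
    [0.15, -0.9, 1],
    [0.15, -0.9, 0],
    [0.15, -0.9, 0],
    [0.15, -0.9, 0],
    [0.15, -0.9, 0],
    [0.15, -0.9, 0],
    [0.2, -0.9, 0],
    [0.2, -0.95, 0],
    [0, 0, 0]
  ],
  "delta_rot": [
    [0, 0, 0],
    [0, 0, 0],
    [0, 0, 0],
    [0, 0, 0],
    [0, 0, 0],
    [0, 0, 0],
    [0, 0, 0],
    [0, 0, -0.5],
    [0, 0, -0.5],
    [0, 0, -0.5],
    [0, 0, -0.5],
    [0, 0, -0.5],
    [0, 0, -0.5],
    [0, 0, -0.5],
    [0, 0, -0.5],
    [0, 0, -0.48],
    [0, 0, 0]
  ],
  "hand": 0.6
}}

```text
clock: 13.75
tool_pos: [0.5482, -0.0561, 0.2003]
eef_rot: [0.864, 0.503, 0.0, 0.0]
contact_force: [-0.1, 0.2, -0.3]
gripper_width: 0.0362
finger_force: 0.0
```

```bash
python3 - <<'E'
from plant import env
import cv2
im=env.capture("top")[120:245,170:320]; b=env.capture("scene")[120:240,200:350]
f=lambda a:cv2.resize(a[:,:,::-1],(400,333),interpolation=cv2.INTER_CUBIC)
cv2.imwrite("pics/t3.png",cv2.hconcat([f(im),f(b)]))
print(env.state()["tool_pos"],env.state()["joints"])
E
```

```text
[ 0.54760126 -0.05427673  0.20014508] [-2.07412141e-01  4.12314389e-01  1.55943349e+00  1.67379616e-04
  1.16987955e+00  3.05220654e-01]
```

View pics/t3.png

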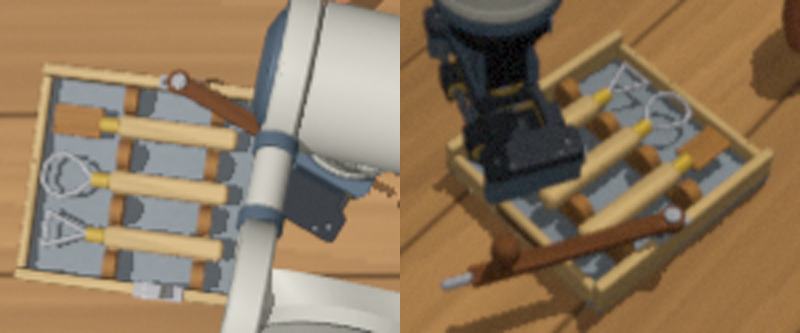

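The loop tool lies seated in the middle bay, level with its neighbours and with its head the same way. The keeper is still open. Next I'll lower the opened jaws around the knob.

Call:
{"fn": "move_arm", "kwargs": {
  "dp": [
    [0, 0, 0],
    [0, 0, -0.8],
    [0, 0, -0.8],
    [0, 0, -0.8],
    [0, 0, -0.8],
    [0, 0, -0.7],
    [0, 0, -0.6],
    [0, 0, -0.6],
    [0, 0, -0.5],
    [0, 0, -0.5],
    [0, 0, 0]
  ],
  "delta_rot": [
    [0, 0, 0],
    [0, 0, 0],
    [0, 0, 0],
    [0, 0, 0],
    [0, 0, 0],
    [0, 0, 0],
    [0, 0, 0],
    [0, 0, 0],
    [0, 0, 0],
    [0, 0, 0],
    [0, 0, 0]
  ],
  "hand": 0.48
}}

```text
clock: 14.95
tool_pos: [0.5472, -0.0541, 0.0767]
eef_rot: [0.863, 0.505, -0.001, -0.001]
contact_force: [0.9, -0.2, 0.8]
gripper_width: 0.0476
finger_force: 0.0
```

```bash
python3 - <<'E'
from h import *
s=env.state(); M=R.from_quat(s["eef_rot"]).as_matrix(); print(s["tool_pos"],np.degrees(np.arctan2(M[1,1],M[0,1])),s["contact_force"],s["gripper_width"])
piv=np.array([.6309,.0941]); y=-.1223; r=.17
ex=np.array([np.cos(y),np.sin(y)]); ey=np.array([-ex[1],ex[0]])
th=np.linspace(1.18,0,20); th=np.r_[th,]
pos=lambda t,l: piv+r*(-np.cos(t)*ex-np.sin(t)*ey)+l*(-np.sin(t)*ex+np.cos(t)*ey)
lead=np.clip(np.linspace(0,.03,20),0,.0085)
P=np.array([pos(t,l) for t,l in zip(th,lead)])
print((np.diff(np.vstack([s["tool_pos"][:2],P[1:]]),axis=0)/.02).round(2).tolist(), P[-1], ey)
print("rot units/row",np.degrees(1.18)/19/5)
E
```

```text
[ 0.5471787  -0.05409881  0.07673193] -29.365148080412492 [ 0.87510098 -0.2385805   0.83396959] 0.04760020376172829
[[-0.5, 0.32], [-0.49, 0.35], [-0.47, 0.39], [-0.44, 0.42], [-0.41, 0.45], [-0.35, 0.44], [-0.3, 0.43], [-0.27, 0.45], [-0.24, 0.47], [-0.21, 0.48], [-0.18, 0.5], [-0.15, 0.51], [-0.12, 0.51], [-0.09, 0.52], [-0.06, 0.53], [-0.02, 0.53], [0.01, 0.53], [0.04, 0.53], [0.07, 0.52]] [0.46320675 0.12327572] [0.12199535 0.99253067]
rot units/row 0.7116738928993384
```

Call:
{"fn": "move_arm", "kwargs": {
  "dp": [
    [-0.5, 0.32, 0.1],
    [-0.49, 0.35, 0],
    [-0.47, 0.39, 0],
    [-0.44, 0.42, 0],
    [-0.41, 0.45, 0],
    [-0.35, 0.44, 0],
    [-0.3, 0.43, 0],
    [-0.27, 0.45, 0],
    [-0.24, 0.47, 0],
    [-0.21, 0.48, 0],
    [-0.18, 0.5, 0],
    [-0.15, 0.51, 0],
    [-0.12, 0.51, 0],
    [-0.09, 0.52, 0],
    [-0.06, 0.53, 0],
    [-0.02, 0.53, 0],
    [0.01, 0.53, 0],
    [0, 0, 0]
  ],
  "delta_rot": [
    [0, 0, -0.71],
    [0, 0, -0.71],
    [0, 0, -0.71],
    [0, 0, -0.71],
    [0, 0, -0.71],
    [0, 0, -0.71],
    [0, 0, -0.71],
    [0, 0, -0.71],
    [0, 0, -0.71],
    [0, 0, -0.71],
    [0, 0, -0.71],
    [0, 0, -0.71],
    [0, 0, -0.71],
    [0, 0, -0.71],
    [0, 0, -0.71],
    [0, 0, -0.71],
    [0, 0, -0.71],
    [0, 0, 0]
  ]
}}

```text
clock: 16.75
tool_pos: [0.4623, 0.1031, 0.0803]
eef_rot: [1.0, 0.002, 0.0, -0.0]
contact_force: [0.4, -0.9, 0.0]
gripper_width: 0.0472
finger_force: 0.0
```

Call:
{"fn": "move_arm", "kwargs": {
  "dp": [
    [0.04, 0.53, 0],
    [0.05, 0.3, 0],
    [0.03, 0.22, 0],
    [0.01, 0.1, 0],
    [0, 0, 0],
    [0, 0, 0]
  ],
  "delta_rot": [
    [0, 0, -0.71],
    [0, 0, -0.5],
    [0, 0, -0.2],
    [0, 0, 0],
    [0, 0, 0],
    [0, 0, 0]
  ]
}}

```text
clock: 17.35
tool_pos: [0.4647, 0.1249, 0.08]
eef_rot: [0.998, -0.058, 0.0, 0.0]
contact_force: [-0.5, -4.0, 1.0]
gripper_width: 0.0475
finger_force: 1.9
```

```bash
python3 - <<'E'
from plant import env
import cv2
s=env.state(); print(s["tool_pos"],s["contact_force"])
im=env.capture("top")[120:245,170:320]; b=env.capture("scene")[120:240,200:350]
f=lambda a:cv2.resize(a[:,:,::-1],(400,333),interpolation=cv2.INTER_CUBIC)
cv2.imwrite("pics/t4.png",cv2.hconcat([f(im),f(b)]))
E
```

```text
[0.46472027 0.12492519 0.08000374] [-0.54912607 -4.02970159  0.99549765]
```

Call:
{"fn": "move_arm", "kwargs": {
  "dp": [
    [0.01, 0.1, 0],
    [0.01, 0.1, 0],
    [0, 0, 0]
  ],
  "delta_rot": [
    [0, 0, 0],
    [0, 0, 0],
    [0, 0, 0]
  ]
}}

```text
clock: 17.75
tool_pos: [0.4647, 0.1261, 0.0798]
eef_rot: [0.998, -0.058, -0.0, 0.003]
contact_force: [2.8, -44.0, 3.3]
gripper_width: 0.0476
finger_force: 21.7
```

Call:
{"fn": "move_arm", "kwargs": {
  "dp": [
    [0.01, 0.1, 0],
    [0.01, 0.1, 0],
    [0, 0, 0]
  ],
  "delta_rot": [
    [0, 0, 0],
    [0, 0, 0],
    [0, 0, 0]
  ]
}}

```text
clock: 18.05
tool_pos: [0.4646, 0.1274, 0.0796]
eef_rot: [0.998, -0.057, -0.001, 0.005]
contact_force: [4.1, -79.9, 5.5]
gripper_width: 0.0485
finger_force: 40.0
```

Call:
{"fn": "move_arm", "kwargs": {
  "dp": [
    [-0.02, -0.25, 0],
    [-0.02, -0.25, 0],
    [0, -0.2, 0],
    [0, 0, 0]
  ],
  "delta_rot": [
    [0, 0, 0],
    [0, 0, 0],
    [0, 0, 0],
    [0, 0, 0]
  ]
}}

```text
clock: 18.45
tool_pos: [0.4646, 0.1191, 0.0799]
eef_rot: [0.998, -0.059, -0.0, -0.0]
contact_force: [0.3, -1.3, -0.7]
gripper_width: 0.0474
finger_force: 0.0
```

Call:
{"fn": "move_arm", "kwargs": {
  "dp": [
    [0, 0, 0.3],
    [0, 0, 0.6],
    [0, 0, 1],
    [0, 0, 1],
    [0, 0, 1],
    [0, 0, 1],
    [0, -1, 1],
    [0, -1, 1],
    [0, -1, 1],
    [0, -1, 0],
    [0, -1, 0],
    [0, -1, 0],
    [0, -1, 0],
    [0, -1, 0],
    [0, -1, 0],
    [0, -1, 0],
    [0, -1, 0],
    [0, -1, 0],
    [0, 0, 0]
  ],
  "delta_rot": [
    [0, 0, 0],
    [0, 0, 0],
    [0, 0, 0],
    [0, 0, 0],
    [0, 0, 0],
    [0, 0, 0],
    [0, 0, 0],
    [0, 0, 0],
    [0, 0, 0],
    [0, 0, 0],
    [0, 0, 0],
    [0, 0, 0],
    [0, 0, 0],
    [0, 0, 0],
    [0, 0, 0],
    [0, 0, 0],
    [0, 0, 0],
    [0, 0, 0],
    [0, 0, 0]
  ]
}}

```text
clock: 20.35
tool_pos: [0.4648, -0.1221, 0.2383]
eef_rot: [0.998, -0.06, 0.0, 0.0]
contact_force: [0.7, -0.3, -0.4]
gripper_width: 0.047
finger_force: 0.0
```

```bash
python3 - <<'E'
from plant import env
import cv2
s=env.state(); print(s["tool_pos"],s["contact_force"])
im=env.capture("top")[135:245,170:320]
cv2.imwrite("pics/t5.png",cv2.resize(im[:,:,::-1],None,fx=5,fy=5,interpolation=cv2.INTER_CUBIC))
E
```

```text
[ 0.46481725 -0.12207665  0.23831321] [ 0.65160824 -0.26823628 -0.3757426 ]
```

View pics/t5.png

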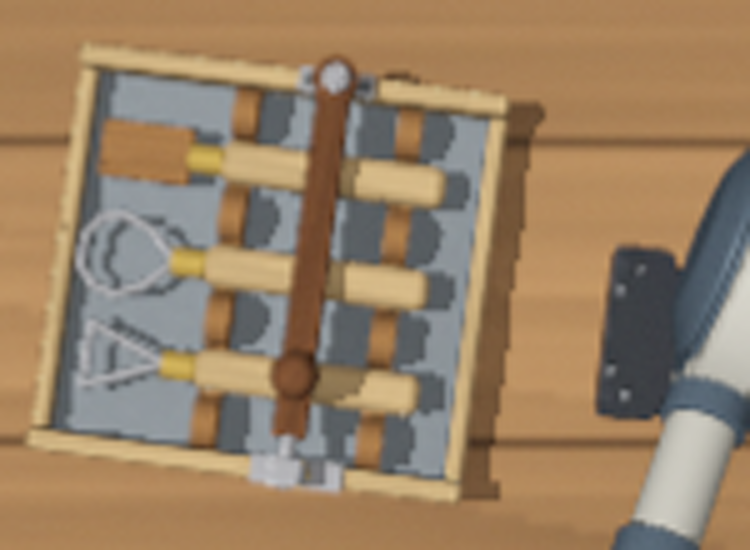

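The bar lies across all three handles with its tongue in the catch at (285,455). The knob is at (294,373) and the pivot at (335,76). I'll check the angle from those before handing in.

```bash
python3 - <<'E'
from h import *
T=lambda u,v:(170+(u+.5)/5-.5,135+(v+.5)/5-.5)
w=onz("top",T(294,373),.09); pv=onz("top",T(335,76),.066); d=(w-pv)[:2]
print(np.linalg.norm(d), np.arctan2(d[1],-d[0])-.1223, "(-angle)")
print(env.close_job())
E
```

```text
0.16986437119590625 0.0005193930295052801 (-angle)
the job is handed in; nothing more can be done
None
```

The loop tool is in the middle bay, level with its neighbours and facing the same way. The keeper bar is home in its catch, measured within about 0.001 rad of its stop. The job was handed in at about 20 s and the verdict was not shown; the wrist force peaked at about 80 N as I pushed the bar against its stop.

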